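# Clip a battery pack into its charging dock

### The job

Put the blower battery pack on charge: hook the grey rounded bead at its toe end under the dock's yellow lip with the pack tilted, heel end up, then swing the heel down until the pack sits fully home on the dock floor. Then push the red-handled bolt fully across, over the pack's heel step, so that the pack is locked in, and let go. Leave the filter canister, the demand valve and the gauge where they are.

Things in the scene. Friction and masses are not known exactly. Their poses are not given: they have to be found in the camera images.
- pack: Loose black battery pack, 0.25 to 0.5 kg, upright, body 110 mm long (x), 52 wide (y), 38 high, blue label on top. Origin: centre of the body's underside; x points to the heel, z up. Its last 22 mm (x +33 to +55), the heel step with a yellow mark, is only 24 high. Grip its flat sides across y from above, at x -25 to +25 mm to clear the dock's guides.
- toe (a point): Axis of the pack's grey toe bead at mid-width: 71 mm from the pack's origin along its -x, 8 mm above its underside; axes as the pack's. The bead is round, 8 mm diameter, 48 mm wide along y, on a tongue 4 mm thick and 42 mm wide that comes out of the body's toe face (x -55).
- dock: Grey charging dock fixed on the bench, base 222 mm (x) by 96 mm (y), 8 mm thick; origin at the centre of its underside, x points from the lip end to the bolt end (towards the robot, within 0.3 rad), z up. The pack cannot go in level from above: the bead must pass under the lip with the heel held above the heel wall (0.3 to 0.5 rad of tilt).
- seat (a point): Where the pack's origin lies when seated, axes as the dock's: on the dock floor (8 mm above the bench), 23 mm from the dock's origin towards the lip. The seated pack has about 2 mm of play each way along x and y. Side guides 15 mm high over the floor stand 28.5 mm each side of the middle at x -55 to -35 and +35 to +55 mm from here; between them it is open for the fingers.
- lip_edge (a point): Middle of the lower free edge of the yellow lip: 64 mm from the seat towards the dock's -x, 16 mm above the dock floor, axes as the dock's. The lip is 6 mm thick, 80 mm wide; the pocket under it is 13 mm deep (towards -x) and 64 mm wide.
- heel_wall (a point): Middle of the top of the heel wall's inner face: 57 mm from the seat along the dock's +x, 22 mm above the dock floor; axes as the dock's. The wall is 8 mm thick. Behind it, 71 to 133 mm from the seat, stand two bolt rails 32 mm high over the floor.
- bolt (a joint): Sliding steel bolt at the dock's heel end, in m: 0 drawn back, 0.032 fully across over the heel step. It starts between 0 and 0.010, clear of the pack. It moves along the dock's -x as the value grows, stays where left, takes about 2 N. At 0 its tip is 14 mm behind the heel wall's inner face; its underside is 26 mm over the dock floor, 2 mm above a seated heel step.
- bolt_grip (a point): Centre of the top of the bolt's red upright handle: 16 mm (x) by 24 mm (y), 26 mm high above the bolt's plate, top 66 mm above the bench. Moves with the bolt; axes as the dock's.
- filter_can: Grey and white round filter canister, 87 mm diameter, 60 mm high, origin at the centre of its underside; not to be moved.
- demand_valve: Black demand valve with a coloured cap, 73x122x42 mm, origin at the centre of its underside; not to be moved.
- gauge: Round black pressure gauge, 88x60x26 mm, lying face up, origin at the centre of its underside; not to be moved.

How it is judged:
By the outcome, as a careful person would: the job done as asked, in the order asked, and still so for the second after the job is handed in, with the robot touching nothing.
It also fails if it takes over 45 s, if anything falls off the work surface, if the arm or the gripper's body presses on something with over 40 N, if the wrist force passes 120 N, or if a joint passes its speed limit or range.

### The arm

A 6-joint arm with a two-finger parallel gripper is mounted at the origin on a cart in front of the work surface, level with it; the furniture and walls round the work are solid. World frame = base frame: x ahead of the robot, y to its left, z up, the work surface at z = 0. Lengths are in mm, angles in rad, forces in N, time in s.
With the tool pointing down it reaches from about 400 to 925 mm from the base axis. Payload 12.5 kg.
Tool frame: the origin (TCP) lies at the very end of the fingers, on their centre line; the grasp point (between the pads) lies 19 mm behind it; z points along the fingers, y is the line along which they close (so a half turn about z gives the same grasp; the last joint's range is limited). The gripper opens to 95 mm and grips with 3 to 60 N. Pads are 20 mm wide; open, the fingers measure 119 mm over their backs; the gripper's body (75 mm by 180 mm) begins 59 mm behind the grasp point.
Start: joints at [-0.106, 0.491, 1.559, -0, 1.092, -0.106], TCP at [625.017, 0.021, 214.661] pointing down, gripper open.
Joint ranges: [-3.1, 3.1], [-0.84, 2.19], [0.05, 2.79], [-1.13, 4.28], [0.06, 2.93], [-2.69, 2.69]. Speed limits (rad/s): [2.22, 2.22, 2.79, 3.14, 3.14, 3.14].

### API

Orientations are given as [roll, pitch, yaw] about the fixed x, y, z axes, in that order (R = Rz(yaw) Ry(pitch) Rx(roll)).
In Python, from cell import env gives the robot as it stands.
- The arm moves only by the shell command python3 steer.py 'ROWS'. ROWS is a JSON list of rows, 1 to 5 of them, each of 5 numbers: dx, dy, dz in shares of 300 mm (1.0 is 300 mm), then a turn about the tool's z in parts of the range, where 1.0 means 4 rad, then the opening from 0.0 (shut) to 1.0 (fully open); each row is the pose to reach, as a shift and turn from the pose commanded when the command began, along the tool's axes at that moment; what a row does not reach only later rows make up. A row lasts 1/12 s, in which the tool goes at most 41.7 mm and 0.125 rad, less where a joint would pass 70% of its speed; a pose out of reach is approached as far as the arm can. The fingers move at their own pace and stop on an object; the grip force is fixed at half the most. Time passes only in rows, so rows that do not move let the fingers close. It prints the time, the measured TCP pose, the force, the opening and the grip force at its end. Input that does not fit is refused with a message, and nothing moves.
- env.state(): the state, without advancing time (a new reading comes with each control period).
- env.read_camera(name): name is "scene" or "side" or "wrist"; returns (picture, depth): 384x512x3 uint8, red, green, blue; 384x512 float32, mm along the optical axis (not along the pixel's ray), 0 where there is no reading.
- env.camera_info(name): a dict with "vertical_fov" (degrees; the focal length in pixels is half the picture's height over the tangent of half this angle, whatever the lens; pixels are square), "cx", "cy" (the principal point, pixels), "dist_coeffs" ([k1, k2, p1, p2, k3] as OpenCV has them; the pictures are not rectified), "origin" and "attitude" of the camera in the world. Camera axes: x right, y down, z forward; pixel columns grow to the right and rows downward; lengths in mm; the calibration is good to about 2 mm. A picture is of the moment at which its call begins: read the wrist's pose just before it. camera_info takes no time and is no camera call; for the wrist camera it gives the pose at the moment of the call.
- env.job_done(): hands the job in; it is judged then, once.
The state is a dict: "t": time; "joints": joint angles; "qvel": joint speeds; "tau": joint torques, N m; "eef_pos": TCP position; "tcp_rot": TCP orientation; "ft_force": force on the tool from outside, world axes, zero at the start; "moment": the same for the moment, N m; "opening": opening from 0.0 (shut) to 1.0 (fully open); "grip_force": force on a finger pad.
Only numpy, scipy, OpenCV 4.12 (cv2) and the standard library are available. Lean on these libraries where they do the work, as an engineer would, in place of code of your own. Each camera call takes 0.05 s, during which the arm holds its last target. There are 200 camera calls.

## Working session

There is one attempt and no reset: what is moved stays moved. The work goes in short steps, Python scripts to look and compute and a shell command to move; the robot and the scene stay as the last step left them, time stands still between calls to the robot, and variables do not carry over. Pictures are saved under pics/ and viewed, at most 10 in all, crops included, and the job is handed in when it is done.

```bash
ls; mkdir -p pics
cat > h.py <<'E'
import numpy as np, cv2, json
from scipy.spatial.transform import Rotation as R
from cell import env
def snap(n,f):
    ci=env.camera_info(n); im,d=env.read_camera(n)
    cv2.imwrite(f'pics/{f}.png',im[:,:,::-1]); np.savez(f'pics/{f}.npz',im=im,d=d,ci=json.dumps(ci,default=lambda a:np.asarray(a).tolist()))
def load(f):
    z=np.load(f'pics/{f}.npz'); return z['im'],z['d'],json.loads(str(z['ci']))
def cloud(f):
    im,d,ci=load(f); h,w=d.shape
    fl=h/2/np.tan(np.radians(ci['vertical_fov'])/2)
    K=np.array([[fl,0,ci['cx']],[0,fl,ci['cy']],[0,0,1]])
    u,v=np.meshgrid(np.arange(w),np.arange(h))
    p=cv2.undistortPoints(np.stack([u,v],-1).reshape(-1,1,2).astype(float),K,np.array(ci['dist_coeffs'],float)).reshape(h,w,2)
    c=np.dstack([p,np.ones((h,w))])*d[...,None]
    a=np.array(ci['attitude'],float)
    M=a if a.shape==(3,3) else R.from_euler('xyz',a).as_matrix()
    P=c@M.T+np.array(ci['origin']); P[d==0]=np.nan
    return im,P
E
python3 - <<'E'
from h import *
for n in ['scene','side','wrist']: snap(n,n+'0'); print(n,load(n+'0')[2])
print(env.state())
a=[cv2.imread(f'pics/{n}0.png') for n in ['scene','side','wrist']]
E
```

```text
cell.py
pics
steer.py
scene {'vertical_fov': 48.05034272195739, 'cx': 268.5092359724281, 'cy': 194.90269842128504, 'dist_coeffs': [0.012724853474564923, 0.0, 0.0, 0.0, 0.0], 'origin': [253.11677366658398, -686.4100591777272, 799.7521133166462], 'attitude': [-2.3647291299927398, 0.017241643769396298, -0.46058564496425514]}
side {'vertical_fov': 46.4253712338355, 'cx': 259.75122576740614, 'cy': 192.6385876470662, 'dist_coeffs': [-0.0008056984583415114, 0.0, 0.0, 0.0, 0.0], 'origin': [315.4162375054832, -951.6005116960168, 744.4632087676515], 'attitude': [-2.2200366008738754, 0.018079363683513483, -0.23925074301062343]}
wrist {'vertical_fov': 63.36414107318633, 'cx': 251.4535071431086, 'cy': 183.59171507941696, 'dist_coeffs': [-0.019719002538944923, 0.0, 0.0, 0.0, 0.0], 'origin': [625.1361755748679, 81.64562282747775, 384.37049020581804], 'attitude': [2.8510746059313403, -0.0006853204011272318, -0.0016628836178143036]}
{'t': 0.15, 'joints': array([-1.05596508e-01,  4.91399461e-01,  1.55932284e+00, -1.82995344e-05,
        1.09172480e+00, -1.05598951e-01]), 'qvel': array([-0.00063339, -0.00033679,  0.00067559, -0.00063769, -0.0011915 ,
        0.00025803]), 'tau': array([ 3.16444048e-04, -6.12899423e+01, -2.58276522e+01,  6.91918633e-02,
        4.73701756e-02, -5.07232733e-05]), 'eef_pos': array([6.24808948e+02, 4.07154050e-02, 2.14204824e+02]), 'tcp_rot': array([-3.14074125e+00, -7.39197486e-05,  1.57080718e+00]), 'ft_force': array([ 0.06825338, -0.8872673 , -0.12964526]), 'moment': array([0.05215555, 0.02005592, 0.00173502]), 'grip_force': 0.0, 'opening': 0.9977880819627798}
```

View pics/scene0.png

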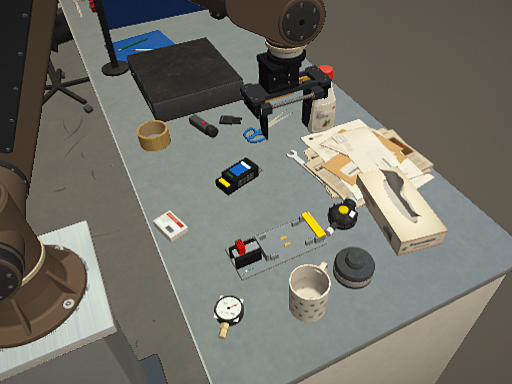

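View pics/wrist0.png

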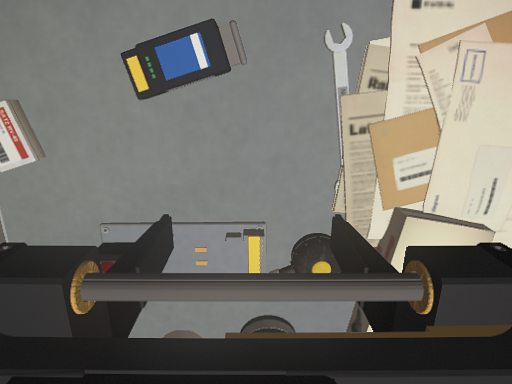

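The scene view shows the pack at about (238,176), the dock from (235,255) to (320,225) with the red handle at (240,245), and the canister, gauge and valve around the dock. In the wrist view the pack spans (122,60) to (245,40), with the yellow heel at left and the grey bead at right.

Run:
```python
from h import *
im,P=cloud('wrist0')
def rect(pts,lab):
    r=cv2.minAreaRect(pts[:,:2].astype(np.float32)); print(lab,len(pts),r, 'z',np.percentile(pts[:,2],[5,50,95]).round(1)); return r
reg=np.zeros(P.shape[:2],bool); reg[5:115,100:260]=1
print('bench z',np.nanmedian(P[120:200,100:300,2]))
for lo,hi in [(33,45),(19,30),(8,18)]:
    m=reg&(P[...,2]>lo)&(P[...,2]<hi); rect(P[m],('pack',lo))
r,g,b=[im[...,i].astype(int) for i in range(3)]
blue=reg&(b>r+60); rect(P[blue],'blue')
yel=reg&(r>150)&(b<100)&(g>110); rect(P[yel],'yel')
for f in ['scene0','side0']:
    im,P=cloud(f); r,g,b=[im[...,i].astype(int) for i in range(3)]
    box=(P[...,0]>400)&(P[...,0]<800)&(P[...,1]>-320)&(P[...,1]<-20)
    print(f,'bench',np.nanmedian(P[...,2][np.abs(P[...,2])<10]))
    y=(r>150)&(b<90)&(g>120)&box&(P[...,2]>22)&(P[...,2]<36); rect(P[y],'lip')
    red=(r>120)&(g<60)&(b<60)&box&(P[...,2]>62)&(P[...,2]<70);rect(P[red],'handle')
    bl=(b>r+60)&(P[...,2]>30)&(P[...,2]<50)&(P[...,1]<250); rect(P[bl],'blue')
    m=box&(P[...,2]>5)&(P[...,2]<11); print('base',m.sum(),np.nanmedian(P[m],0))
for f in ['scene0']:
    i=cv2.imread('pics/scene0.png')[160:300,190:370]; cv2.imwrite('pics/c1.png',cv2.resize(i,None,fx=4,fy=4,interpolation=cv2.INTER_CUBIC))
```

```text
bench z -0.06923488412513734
('pack', 33) 4380 ((552.4129028320312, 116.34679412841797), (88.64407348632812, 51.95669174194336), 16.754467010498047) z [36.5 38.3 39.8]
('pack', 19) 909 ((542.6530151367188, 112.24507141113281), (110.4926986694336, 51.47575759887695), 15.530425071716309) z [22.  24.3 26.8]
('pack', 8) 824 ((555.0784301757812, 112.32819366455078), (128.25584411621094, 47.972877502441406), 20.756994247436523) z [ 9.  10.7 13.2]
blue 1385 ((553.4493408203125, 116.12356567382812), (50.08320617675781, 33.85529327392578), 17.0881404876709) z [nan nan nan]
yel 388 ((499.6031188964844, 100.31182098388672), (12.196064949035645, 35.82505798339844), 17.57878303527832) z [nan nan nan]
scene0 bench -0.7225795792531926
lip 224 ((701.2135009765625, -108.50665283203125), (197.0321044921875, 77.87834930419922), 20.485815048217773) z [27.1 29.5 32.3]
handle 48 ((441.8721618652344, -137.0139923095703), (21.78582191467285, 14.790688514709473), 87.19742584228516) z [62.6 65.3 67.8]
blue 144 ((552.6893920898438, 114.69060516357422), (54.1922492980957, 37.187034606933594), 13.675213813781738) z [35.8 38.3 40.4]
base 2317 [ 551.69120365 -151.74501568    7.82456682]
side0 bench 1.7265173915457126
lip 150 ((627.70703125, -135.8931884765625), (19.378681182861328, 78.16426086425781), 0.2935185134410858) z [28.9 31.5 33.6]
handle 33 ((442.9407653808594, -138.30233764648438), (19.26620101928711, 14.098593711853027), 79.23609924316406) z [63.8 66.9 69.3]
blue 95 ((550.3846435546875, 116.55548858642578), (50.434268951416016, 37.812255859375), 23.146162033081055) z [37.9 40.5 42.4]
base 1438 [ 558.49365269 -153.73496332    9.05644006]
```

View pics/c1.png

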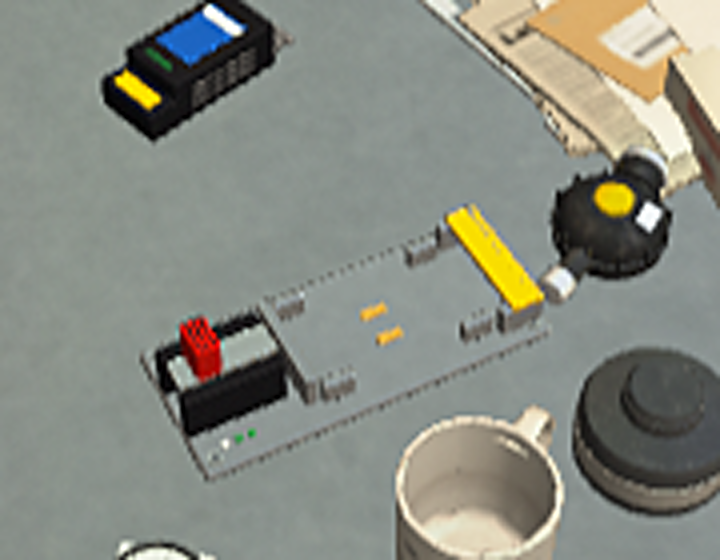

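The crop shows the dock with its red handle at left, yellow lip at right and an empty bed. The lip-to-handle line runs nearly along world x. Next I look straight down on the dock with the wrist camera, turned about yaw 0.

The manual's scale: shifts go in shares of 300 mm and turns go in shares of 4 rad. Converting my numbers, -170 mm / 300 = -0.5667, -140 mm / 300 = -0.4667, 0.6 rad / 4 = 0.15.

```bash
python3 steer.py '[[-0.4667,-0.5667,-0.1,0.15,1],[-0.4667,-0.5667,-0.1,0.15,1],[-0.4667,-0.5667,-0.1,0.15,1],[-0.4667,-0.5667,-0.1,0.15,1],[-0.4667,-0.5667,-0.1,0.15,1]]'; python3 steer.py '[[0,0,0,0.15,1],[0,0,0,0.15,1],[0,0,0,0.15,1],[0,0,0,0.15,1],[0,0,0,0.15,1]]'; python3 steer.py '[[0,0,0,0.0925,1],[0,0,0,0.0925,1],[0,0,0,0.0925,1],[0,0,0,0.0925,1],[0,0,0,0.0925,1]]'
python3 - <<'E'
from h import *
snap('wrist','w1'); print(env.state()['eef_pos'],env.state()['tcp_rot'])
E
```

```text
t: 0.57
eef_pos: [463.9, -131.8, 242.8]
tcp_rot: [-3.141, 0.0, 0.965]
ft_force: [0.4, -2.0, 0.7]
opening: 1.001
grip_force: 0.0
t: 0.98
eef_pos: [465.5, -131.3, 242.8]
tcp_rot: [-3.142, -0.0, 0.364]
ft_force: [0.4, 0.1, -0.1]
opening: 1.001
grip_force: 0.0
t: 1.4
eef_pos: [465.6, -131.2, 242.7]
tcp_rot: [-3.141, 0.0, 0.005]
ft_force: [-0.0, -0.2, -0.7]
opening: 0.999
grip_force: 0.0
[ 465.61830099 -131.16293239  242.68978441] [-3.14148503e+00  1.12240220e-04  5.09099676e-03]
```

View pics/w1.png

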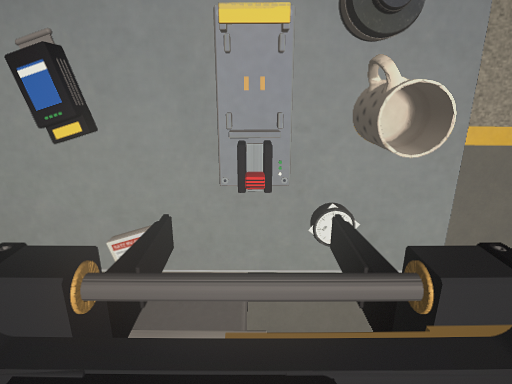

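The wrist view shows the whole dock: lip at (255,12), heel wall at about (255,134), handle top at (255,180), rails at columns 241 and 269. The pack is at (50,90).

Run:
```python
from h import *
im,P=cloud('w1'); r,g,b=[im[...,i].astype(int) for i in range(3)]; Z=P[...,2]
def rect(m,lab):
    pts=P[m]; q=cv2.minAreaRect(pts[:,:2].astype(np.float32)); print(lab,len(pts),[np.round(a,2) for a in q],'med',np.median(pts,0).round(1))
reg=np.zeros(Z.shape,bool); reg[0:215,205:300]=1
print('bench',np.nanmedian(Z[100:200,150:200]))
yl=reg&(r>150)&(b<100)&(g>120)&(Z>24)&(Z<36)
rect(yl,'lip')
rect(reg&(Z>4.5)&(Z<12),'base'); rect(reg&(Z>4.5),'all')
rect(reg&(r>120)&(g<70)&(Z>60)&(Z<72),'handle')
rect(reg&(Z>36)&(Z<44)&(r<60),'rails')
w=reg&(Z>26)&(Z<34); w[:110]=0; w[140:]=0; rect(w,'wall')
w=reg&(Z>20)&(Z<26); w[:110]=0;w[140:]=0; 
# centreline: per-row mean of base edges
L=[]
for v in range(25,185,4):
    m=reg[v]&(Z[v]>4.5)&np.isfinite(Z[v]); p=P[v][m]
    L.append((p[:,0].mean(),(p[:,1].min()+p[:,1].max())/2,np.ptp(p[:,1])))
L=np.array(L); print(np.polyfit(L[:,0],L[:,1],1),np.median(L[:,2]),L[:,1].mean(),L[:,0].mean())
pk=np.zeros(Z.shape,bool); pk[20:150,0:105]=1
rect(pk&(Z>33)&(Z<45),'pack'); rect(pk&(r>150)&(b<100)&(Z>20)&(Z<30),'yel')
```

```text
bench 0.0687097630468827
lip 1161 [array([ 630.87, -132.44]), array([19.73, 79.15]), np.float64(0.16)] med [ 629.2 -133.9   30.2]
base 9910 [array([ 534.06, -133.34]), array([220.87,  96.5 ]), np.float64(0.35)] med [ 549.5 -133.2    8.1]
all 14134 [array([ 534.06, -133.34]), array([220.87,  96.5 ]), np.float64(0.35)] med [ 547.1 -133.4    8.6]
handle 180 [array([ 445.21, -134.15]), array([14.8 , 22.28]), np.float64(0.16)] med [ 446.7 -134.7   65.6]
rails 188 [array([ 455.44, -134.07]), array([60.8 , 41.56]), np.float64(0.64)] med [ 462.  -122.5   39.4]
wall 356 [array([ 496.21, -134.1 ]), array([ 7.59, 62.78]), np.float64(0.4)] med [ 496.4 -134.7   29.8]
[ 7.67035745e-03 -1.37640525e+02] 94.47670518118014 -133.56466129275913 531.3785425325999
pack 3556 [array([553.04, 115.55]), array([88.88, 53.56]), np.float64(16.58)] med [555.1 113.6  38.5]
yel 284 [array([500.37, 100.53]), array([12.35, 36.38]), np.float64(17.16)] med [500.5  99.9  24.9]
```

To row units: -243.5 mm / 300 = -0.8117, 100 mm / 300 = 0.3333, -0.288 rad / 4 = -0.072.

```bash
python3 steer.py '[[0.26,-0.8117,0,-0.072,1],[0.26,-0.8117,0.1667,-0.072,1],[0.26,-0.8117,0.3333,-0.072,1],[0.26,-0.8117,0.3333,-0.072,1],[0.26,-0.8117,0.3333,-0.072,1]]'; python3 steer.py '[[0,0,0,0,1],[0,0,0,0,1],[0,0,0,0,1]]'
python3 - <<'E'
from h import *
s=env.state(); d=np.array([542.2,112.7,4])-s['eef_pos']; print(s['eef_pos'],s['tcp_rot'],R.from_euler('xyz',s['tcp_rot']).as_matrix().T@d)
E
```

```text
t: 1.87
eef_pos: [524.7, 54.5, 174.9]
tcp_rot: [3.141, -0.001, 0.293]
ft_force: [1.0, -0.7, 0.8]
opening: 1.002
grip_force: 0.0
t: 2.12
eef_pos: [524.4, 52.5, 175.6]
tcp_rot: [3.141, 0.0, 0.292]
ft_force: [0.4, 0.3, 0.0]
opening: 0.998
grip_force: 0.0
[524.38096474  52.48638499 175.60450453] [3.14142252e+00 1.14997231e-04 2.91521699e-01] [ 34.39294002 -52.58088461 171.59160724]
```

To row units: 110 mm / 300 = 0.3667, 90 mm / 300 = 0.3.

```bash
python3 steer.py '[[0.1147,-0.1753,0.0333,0,1],[0.1147,-0.1753,0.1667,0,1],[0.1147,-0.1753,0.3,0,1],[0.1147,-0.1753,0.3667,0,1],[0.1147,-0.1753,0.3667,0,1]]'; python3 steer.py '[[0,0,0.1167,0,1],[0,0,0.205,0,1],[0,0,0.205,0,1]]'
python3 steer.py '[[0,0,0,0,0.4],[0,0,0,0,0.2],[0,0,0,0,0.2],[0,0,0,0,0.2],[0,0,0,0,0.2]]'
```

```text
t: 2.53
eef_pos: [540.6, 111.6, 62.1]
tcp_rot: [-3.141, 0.006, 0.289]
ft_force: [-0.3, 0.1, 0.3]
opening: 0.999
grip_force: 0.0
t: 2.78
eef_pos: [541.6, 111.5, 2.3]
tcp_rot: [-3.141, 0.003, 0.288]
ft_force: [-0.7, 0.2, -0.7]
opening: 0.998
grip_force: 0.0
t: 3.2
eef_pos: [543.0, 112.9, 5.3]
tcp_rot: [3.141, -0.002, 0.289]
ft_force: [-0.1, 0.0, 0.6]
opening: 0.706
grip_force: 0.0
```

To row units: -90 mm / 300 = -0.3, -60 mm / 300 = -0.2.

```bash
python3 steer.py '[[0,0,0,0,0],[0,0,0,0,0],[0,0,0,0,0],[0,0,0,0,0],[0,0,0,0,0]]';python3 steer.py '[[0,0,0,0,0],[0,0,0,0,0],[0,0,0,0,0]]'; python3 steer.py '[[0,0,-0.1,0,0],[0,0,-0.2,0,0],[0,0,-0.3,0,0],[0,0,-0.3,0,0]]'
```

```text
t: 3.62
eef_pos: [542.5, 112.9, 4.3]
tcp_rot: [3.141, -0.0, 0.289]
ft_force: [-1.2, -1.3, 6.2]
opening: 0.547
grip_force: 30.0
t: 3.87
eef_pos: [542.5, 112.9, 4.3]
tcp_rot: [3.141, -0.0, 0.289]
ft_force: [-0.3, -0.5, 6.8]
opening: 0.545
grip_force: 30.0
t: 4.2
eef_pos: [544.3, 113.2, 98.4]
tcp_rot: [3.14, -0.006, 0.289]
ft_force: [1.1, -0.2, -2.8]
opening: 0.543
grip_force: 30.0
```

```bash
cat > go.py <<'E'
import sys; from h import *
t=np.array(list(map(float,sys.argv[1:4]))); s=env.state()
d=R.from_euler('xyz',s['tcp_rot']).as_matrix().T@(t-s['eef_pos'])
print('pos',s['eef_pos'].round(1),s['tcp_rot'].round(3),'delta',d.round(1),'turn',round(s['tcp_rot'][2]-float(sys.argv[4]),3),'F',s['ft_force'].round(1))
E
python3 go.py 493.2 -133.9 95 0.006
```

```text
pos [544.3 113.2  98.4] [ 3.14  -0.006  0.289] delta [-119.4  222.3    2.9] turn 0.283 F [ 1.1 -0.2 -2.8]
```

To row units: 222.3 mm / 300 = 0.741, 178 mm / 300 = 0.5933, 0.283 rad / 4 = 0.0708.

```bash
python3 steer.py '[[-0.08,0.1467,0,0.025,0],[-0.16,0.2933,0,0.05,0],[-0.24,0.4433,0,0.0708,0],[-0.32,0.5933,0,0.0708,0],[-0.398,0.741,0,0.0708,0]]';python3 steer.py '[[-0.0667,0,0,0,0],[-0.0667,0,0,0,0]]'; python3 go.py 493.2 -133.9 80 0.006
```

```text
t: 4.62
eef_pos: [498.8, -92.5, 93.1]
tcp_rot: [-3.141, 0.001, 0.006]
ft_force: [0.9, -0.3, -4.1]
opening: 0.542
grip_force: 30.0
t: 4.78
eef_pos: [476.4, -92.6, 92.7]
tcp_rot: [-3.14, 0.004, 0.002]
ft_force: [0.5, 0.3, -3.5]
opening: 0.549
grip_force: 30.0
pos [476.4 -92.6  92.7] [-3.14e+00  4.00e-03  2.00e-03] delta [16.7 41.4 12.6] turn -0.004 F [ 0.5  0.3 -3.5]
```

To row units: 41.4 mm / 300 = 0.138, 30 mm / 300 = 0.1, -0.004 rad / 4 = -0.001.

```bash
python3 steer.py '[[0.0557,0.1,0,-0.001,0],[0.0557,0.138,0,-0.001,0],[0.0557,0.138,0.05,-0.001,0],[0.0557,0.138,0.05,-0.001,0]]'; python3 go.py 493.2 -133.9 70 0.006
```

```text
t: 5.12
eef_pos: [496.2, -132.5, 76.7]
tcp_rot: [-3.14, 0.003, 0.009]
ft_force: [-1.0, -0.2, -3.9]
opening: 0.543
grip_force: 30.0
pos [ 496.2 -132.5   76.7] [-3.14e+00  3.00e-03  9.00e-03] delta [-3.   1.4  6.7] turn 0.003 F [-1.  -0.2 -3.9]
```

To row units: 12 mm / 300 = 0.04, 8 mm / 300 = 0.0267.

```bash
python3 steer.py '[[-0.0033,0.0017,0.0133,0,0],[-0.005,0.0017,0.0267,0,0],[-0.005,0.0017,0.04,0,0],[-0.005,0.0017,0.04,0,0]]'; python3 go.py 493.2 -133.9 54.3 0.006
```

```text
t: 5.45
eef_pos: [496.2, -132.7, 67.1]
tcp_rot: [3.141, -0.002, 0.01]
ft_force: [2.2, 0.6, -0.2]
opening: 0.548
grip_force: 30.0
pos [ 496.2 -132.7   67.1] [ 3.141e+00 -2.000e-03  1.000e-02] delta [-3.   1.2 12.8] turn 0.004 F [ 2.2  0.6 -0.2]
```

To row units: 15 mm / 300 = 0.05, 12 mm / 300 = 0.04.

```bash
python3 steer.py '[[0,0,0.0133,0,0],[0,0,0.0267,0,0],[0,0,0.04,0,0],[0,0,0.05,0,0],[0,0,0.05,0,0]]'
python3 - <<'E'
from h import *
snap('side','s2'); i=cv2.imread('pics/s2.png'); cv2.imwrite('pics/c2.png',cv2.resize(i[130:310,150:370],None,fx=3.3,fy=3.3,interpolation=cv2.INTER_CUBIC))
E
```

```text
t: 5.87
eef_pos: [497.4, -132.9, 52.6]
tcp_rot: [3.14, -0.004, 0.01]
ft_force: [6.2, 2.0, 3.1]
opening: 0.543
grip_force: 30.0
```

View pics/c2.png

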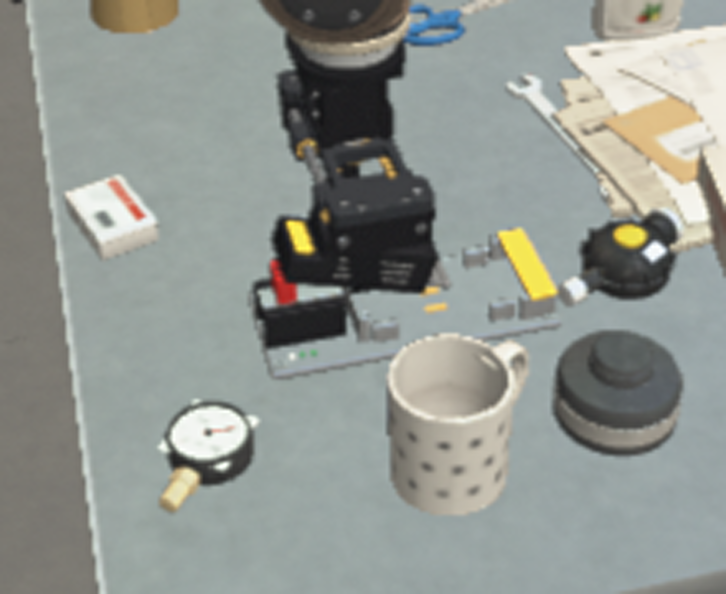

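The side view shows the pack tilted in the grip, heel up on the red handle at (285,280) and toe bead down at (440,275). I lift and measure the tilt.

To row units: -40 mm / 300 = -0.1333, -30 mm / 300 = -0.1.

```bash
python3 steer.py '[[0.0333,0,-0.05,0,0],[0.1333,0,-0.1,0,0],[0.1333,0,-0.1333,0,0],[0.1333,0,-0.1333,0,0],[0.1333,0,-0.1333,0,0]]'
python3 - <<'E'
from h import *
s=env.state(); snap('wrist','w3'); snap('side','s3'); print(s['eef_pos'],s['tcp_rot'])
x0,y0,z0=s['eef_pos']
for f in ['w3','s3']:
    im,P=cloud(f); 
    b=(abs(P[...,0]-x0)<90)&(abs(P[...,1]-y0)<24)&(P[...,2]<z0+75)&(P[...,2]>z0-50)&(P[...,2]>36)
    q=P[b]-s['eef_pos']-[0,0,-19*-1]
    r,g,bb=[im[b][:,i].astype(int) for i in range(3)]
    yl=(r>140)&(bb<100)&(g>110)
    bl=(bb>r+50)
    for n,m in [('yel',yl),('blue',bl),('all',q[:,0]>20)]:
        if m.sum()<10: print(f,n,m.sum()); continue
        c=q[m]; a=np.polyfit(c[:,0],c[:,2],1); print(f,n,m.sum(),np.median(c,0).round(1),'slope',a.round(3),c.min(0).round(1),c.max(0).round(1))
E
```

```text
t: 6.33
eef_pos: [534.9, -132.2, 91.8]
tcp_rot: [-3.142, 0.0, 0.01]
ft_force: [-0.5, -0.4, -3.6]
opening: 0.546
grip_force: 30.0
[ 534.90708235 -132.17053399   91.76262486] [-3.14155972e+00  1.78500077e-04  1.04513581e-02]
w3 yel 755 [-36.6   0.4  16.7] slope [-0.245  7.681] [-40.5 -17.5  13.9] [-32.9  18.4  18.8]
w3 blue 5463 [15.6  0.8 14. ] slope [-0.331 19.227] [ -2.9 -16.3   4.1] [41.6 17.8 21.2]
w3 all 9978 [43.3  0.2  4.2] slope [-0.921 38.54 ] [ 20.  -24.  -34.8] [67.9 24.  14.8]
s3 yel 55 [-42.   -0.8  19.1] slope [-0.372  3.436] [-48.3 -20.8  15.1] [-34.8  19.   22.8]
s3 blue 3
s3 all 127 [ 45.5 -21.  -10.5] slope [-0.635 15.942] [ 20.9 -24.  -35.1] [64.8  3.8 11.6]
```

View pics/w3.png

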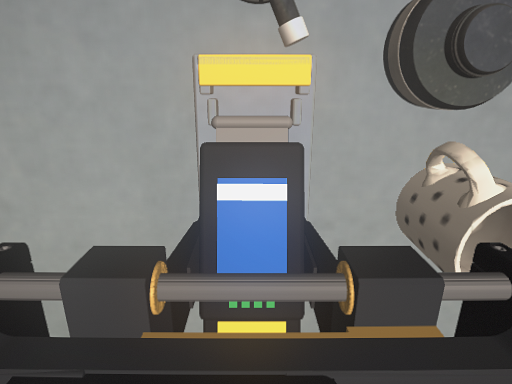

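The wrist view shows the tilted pack with the bead at (252,122), the guides at columns 212 and 296, and the lip's lower edge at row 86. I measure the bead and the lip edge from this one image.

Run:
```python
from h import *
im,P=cloud('w3')
for v in range(110,147,2): 
    p=P[v,225:280]; print(v,np.nanmedian(p,0).round(1),im[v,252])
r,g,b=[im[...,i].astype(int) for i in range(3)]
m=(r>150)&(b<100)&(g>110); m[95:]=0; q=P[m]; print('lip',q.min(0),q.max(0),np.median(q,0), cv2.minAreaRect(q[:,:2].astype(np.float32)))
bm=np.zeros(m.shape,bool); bm[117:127,205:300]=1; bm&=(P[...,2]>55); q=P[bm]; print('bead y',q[:,1].min(),q[:,1].max(),np.median(q,0))
bl=(b>r+50)&(P[...,2]>90); q=P[bl]; A=np.c_[q[:,0],q[:,1],np.ones(len(q))]; print(np.linalg.lstsq(A,q[:,2],rcond=None)[0])
print('floor',np.nanmedian(P[100:108,225:285],(0,1)))
```

```text
110 [ 601.9 -131.4    8.1] [164 162 164]
112 [ 600.4 -131.4    7.9] [164 162 164]
114 [ 598.8 -131.4    8.2] [164 164 166]
116 [ 602.5 -131.1   78.1] [133 123 116]
118 [ 601.5 -131.4   79.4] [151 140 130]
120 [ 600.4 -131.1   80.1] [163 152 143]
122 [ 599.3 -131.4   80.4] [164 154 145]
124 [ 598.2 -131.4   80.4] [147 137 128]
126 [ 597.  -131.1   79.9] [128 119 112]
128 [ 595.9 -131.4   79.7] [163 153 145]
130 [ 594.7 -131.4   79.9] [164 154 145]
132 [ 593.6 -131.4   80.2] [164 154 146]
134 [ 592.5 -131.4   80.8] [163 153 145]
136 [ 591.4 -131.5   81.1] [163 154 147]
138 [ 590.3 -131.8   81.6] [165 154 146]
140 [ 589.1 -131.5   81.7] [165 155 147]
142 [ 592.1 -131.4  108.1] [80 75 73]
144 [ 591.5 -131.4  109.9] [70 67 66]
146 [ 590.6 -131.4  110.7] [75 72 72]
lip [nan nan nan] [nan nan nan] [nan nan nan] ((630.8982543945312, -132.49710083007812), (9.86500358581543, 78.97515106201172), 8.520462989807129)
bead y -154.80712036600943 -107.37603436556955 [ 599.57901963 -131.36206889   79.98294393]
[-3.31300713e-01 -1.74141985e-03  3.06975534e+02]
floor [ 606.80714886 -133.34987225    8.1780957 ]
```

To row units: 50 mm / 300 = 0.1667, 1.2 mm / 300 = 0.004, 0.004 rad / 4 = 0.001.

```bash
python3 steer.py '[[0.03,0.004,0.0667,0.001,0],[0.03,0.004,0.1333,0.001,0],[0.03,0.004,0.1667,0.001,0],[0.03,0.004,0.1667,0.001,0]]';python3 steer.py '[[0,0,0.02,0,0],[0,0,0.0367,0,0],[0,0,0.0367,0,0],[0,0,0.0367,0,0]]'; python3 go.py 543.9 -133.4 30.4 0.006
python3 - <<'E'
from h import *
snap('wrist','w4'); im,P=cloud('w4')
cv2.imwrite('pics/c4.png',cv2.resize(im[60:230,170:340,::-1],None,fx=3.3,fy=3.3,interpolation=cv2.INTER_CUBIC))
E
```

```text
t: 6.77
eef_pos: [542.6, -133.2, 39.4]
tcp_rot: [-3.14, 0.005, 0.006]
ft_force: [-1.5, -0.4, -3.5]
opening: 0.547
grip_force: 30.0
t: 7.1
eef_pos: [544.5, -133.7, 31.2]
tcp_rot: [3.142, -0.0, 0.006]
ft_force: [0.1, 0.2, -2.7]
opening: 0.543
grip_force: 30.0
pos [ 544.5 -133.7   31.2] [ 3.142 -0.     0.006] delta [-0.6 -0.3  0.8] turn -0.0 F [ 0.1  0.2 -2.7]
```

View pics/c4.png

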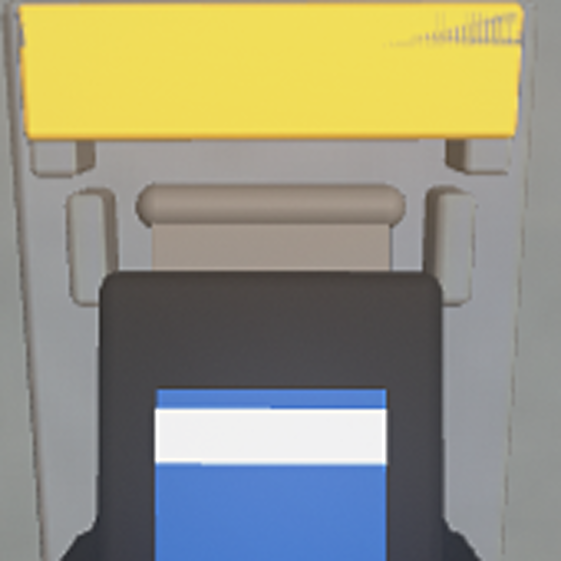

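The crop shows the bead centred at (271,205) between the guides, clear in front of the lip edge (row 137). I check its height and then slide it in.

```bash
python3 - <<'E'
from h import *
im,P=cloud('w4')
for v in range(112,132,2): print(v,np.nanmedian(P[v,225:280],0).round(1))
E
python3 steer.py '[[0.02,0,0,0,0],[0.04,0,0,0,0],[0.06,0,0,0,0],[0.06,0,0,0,0]]'; python3 go.py 563.9 -133.3 30.4 0.006
```

```text
112 [ 613.8 -133.     8.2]
114 [ 612.6 -133.3    8.2]
116 [ 612.1 -133.3   17.5]
118 [ 611.1 -133.3   19.1]
120 [ 610.  -133.3   19.6]
122 [ 608.9 -133.3   19.9]
124 [ 607.7 -133.3   19.8]
126 [ 606.6 -133.3   19.5]
128 [ 605.4 -133.3   19. ]
130 [ 604.3 -133.3   19.5]
t: 7.48
eef_pos: [564.1, -133.7, 31.2]
tcp_rot: [3.141, -0.002, 0.006]
ft_force: [0.8, 1.5, -3.8]
opening: 0.546
grip_force: 30.0
pos [ 564.1 -133.7   31.2] [ 3.141e+00 -2.000e-03  6.000e-03] delta [-0.2 -0.4  0.8] turn 0.0 F [ 0.8  1.5 -3.8]
```

To row units: 11 mm / 300 = 0.0367, 8 mm / 300 = 0.0267.

```bash
python3 steer.py '[[-0.0067,0,0.0133,0,0],[-0.0133,0,0.0267,0,0],[-0.0167,0,0.0367,0,0],[-0.0167,0,0.0367,0,0]]'; python3 steer.py '[[-0.0033,0,0.0133,0,0],[-0.0067,0,0.0267,0,0],[-0.009,0,0.0333,0,0],[-0.009,0,0.0333,0,0]]'
python3 - <<'E'
from h import *
snap('side','s5');snap('wrist','w5'); im,P=cloud('w5');r,g,b=[im[...,i].astype(int) for i in range(3)]
bl=(b>r+50)&(P[...,2]>20)&(P[...,2]<90)&(P[...,1]<-90)&(P[...,1]>-180); q=P[bl]; A=np.c_[q[:,0],q[:,1],np.ones(len(q))]; print(np.linalg.lstsq(A,q[:,2],rcond=None)[0],np.median(q,0))
E
```

```text
t: 7.82
eef_pos: [556.7, -133.7, 19.7]
tcp_rot: [-3.141, 0.001, 0.006]
ft_force: [-2.3, -0.3, 1.9]
opening: 0.549
grip_force: 30.0
t: 8.15
eef_pos: [554.5, -133.8, 10.3]
tcp_rot: [3.141, -0.001, 0.006]
ft_force: [-3.4, -0.9, 6.4]
opening: 0.544
grip_force: 30.0
[-6.31953070e-02  2.50701865e-04  8.52560949e+01] [ 569.88774568 -133.23920158   49.2209144 ]
```

To row units: 2 mm / 300 = 0.0067, 1 mm / 300 = 0.0033.

```bash
python3 steer.py '[[0.0033,0,0,0,0],[0.0067,0,0,0,0],[0.0067,0,0,0,0],[0.0067,0,0.0017,0,0]]'; python3 steer.py '[[0,0,0,0,0.8],[0,0,0,0,0.8],[0,0,0,0,0.8],[0,0,0,0,0.8],[0,0,0,0,0.8]]'; python3 steer.py '[[0,0,0,0,0.8],[0,0,-0.1167,0,0.8],[0,0,-0.2333,0,0.8],[0,0,-0.3,0,0.5],[0,0,-0.3,0,0.5]]'
python3 - <<'E'
from h import *
snap('wrist','w6'); im,P=cloud('w6');r,g,b=[im[...,i].astype(int) for i in range(3)]
bl=(b>r+50)&(P[...,2]>20)&(P[...,2]<90)&(P[...,1]<-90)&(P[...,1]>-180); q=P[bl]; A=np.c_[q[:,0],q[:,1],np.ones(len(q))]; print(np.linalg.lstsq(A,q[:,2],rcond=None)[0],np.median(q,0), cv2.minAreaRect(q[:,:2].astype(np.float32)))
E
```

```text
t: 8.58
eef_pos: [555.7, -133.6, 9.8]
tcp_rot: [-3.141, 0.001, 0.006]
ft_force: [-7.8, -1.2, 8.8]
opening: 0.543
grip_force: 30.0
t: 9.0
eef_pos: [556.8, -133.6, 9.3]
tcp_rot: [-3.142, -0.0, 0.006]
ft_force: [0.1, -0.1, 0.5]
opening: 0.789
grip_force: 0.0
t: 9.42
eef_pos: [558.5, -134.2, 103.6]
tcp_rot: [3.139, -0.006, 0.006]
ft_force: [0.3, -0.6, -0.4]
opening: 0.708
grip_force: 0.0
[3.36522110e-03 2.65514537e-04 4.47489582e+01] [ 564.3373997  -133.30132684   46.60959395] ((567.7447509765625, -132.99237060546875), (49.91177749633789, 33.763553619384766), 0.40536201000213623)
```

View pics/w6.png

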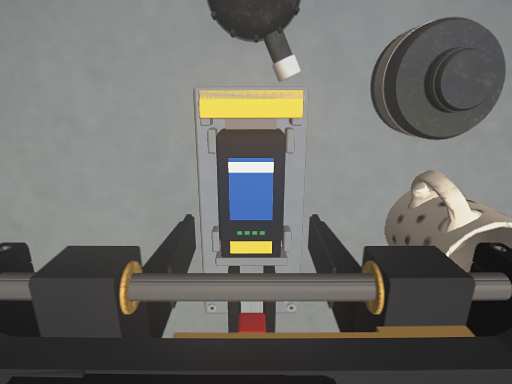

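The pack sits level (top at 46.6 mm, slope 0.003), with the bead under the lip and its yellow heel mark inside the heel wall. Next I locate the handle and bring the closed fingers behind it.

```bash
python3 - <<'E'
from h import *
for f in ['w6','s5','side0']:
    im,P=cloud(f);r,g,b=[im[...,i].astype(int) for i in range(3)]
    k=(abs(P[...,1]+134)<60)
    m=k&(r>110)&(g<70)&(b<70)&(P[...,2]>61)&(P[...,2]<71); q=P[m]; print(f,len(q),q.min(0).round(1),q.max(0).round(1))
    m=k&(r>150)&(b<100)&(g>110)&(P[...,0]<540); q=P[m]; print('heel mark',np.nanmedian(q,0).round(1))
E
python3 steer.py '[[-0.1333,0,0,0,0],[-0.2667,0,0,0,0],[-0.4,0,0,0,0],[-0.4733,0,0,0,0],[-0.4733,0,0,0,0]]'; python3 steer.py '[[0,0,0,0,0],[0,0,0,0,0],[0,0,0,0,0],[0,0,0,0,0],[0,0,0,0,0]]';  python3 go.py 416 -134.2 47 0.006
```

```text
w6 93 [ 450.  -145.4   61. ] [ 453.1 -123.    64.7]
heel mark [ 511.7 -132.7   32.5]
s5 42 [ 434.  -146.7   61. ] [ 448.9 -127.2   70.6]
heel mark [ 511.3 -133.5   41. ]
side0 43 [ 434.3 -149.3   61.3] [ 449.3 -128.    70.6]
heel mark [nan nan nan]
t: 9.88
eef_pos: [410.1, -133.4, 98.6]
tcp_rot: [-3.139, 0.004, 0.005]
ft_force: [1.1, 0.3, -0.2]
opening: 0.326
grip_force: 0.0
t: 10.3
eef_pos: [415.2, -134.4, 99.2]
tcp_rot: [-3.142, 0.0, 0.006]
ft_force: [0.5, 0.5, -0.5]
opening: 0.013
grip_force: 0.0
pos [ 415.2 -134.4   99.2] [-3.142  0.     0.006] delta [ 0.8 -0.2 52.2] turn 0.0 F [ 0.5  0.5 -0.5]
  return np.nanmean(a, axis, out=out, keepdims=keepdims)
```

The manual's scale: shifts go in shares of 300 mm and turns go in shares of 4 rad. Converting my numbers, 52 mm / 300 = 0.1733, 30 mm / 300 = 0.1.

```bash
python3 steer.py '[[0,0,0.1,0,0],[0,0,0.1733,0,0],[0,0,0.1733,0,0],[0,0,0.1733,0,0]]'; python3 steer.py '[[0.02,0,0,0,0],[0.04,0,0,0,0],[0.06,0,0,0,0],[0.08,0,0,0,0],[0.1,0,0,0,0]]'; python3 go.py 459 -134 47 0.006
```

```text
t: 10.63
eef_pos: [414.5, -134.2, 47.0]
tcp_rot: [-3.14, 0.002, 0.006]
ft_force: [-1.0, -0.2, 1.3]
opening: 0.002
grip_force: 0.0
t: 11.05
eef_pos: [445.7, -134.3, 48.1]
tcp_rot: [3.141, -0.001, 0.006]
ft_force: [-1.7, 0.2, 1.8]
opening: 0.004
grip_force: 0.9
pos [ 445.7 -134.3   48.1] [ 3.141e+00 -1.000e-03  6.000e-03] delta [13.3 -0.2  1.1] turn 0.0 F [-1.7  0.2  1.8]
```

To row units: 6 mm / 300 = 0.02, 4 mm / 300 = 0.0133.

```bash
python3 steer.py '[[0.0067,0,0,0,0],[0.0133,0,0,0,0],[0.02,0,0,0,0],[0.02,0,0,0,0]]';  python3 steer.py '[[0.005,0,0,0,0],[0.01,0,0,0,0],[0.01,0,0,0,0]]'
```

```text
t: 11.38
eef_pos: [451.1, -134.3, 47.5]
tcp_rot: [3.141, -0.0, 0.006]
ft_force: [0.1, -0.4, 0.0]
opening: 0.005
grip_force: 0.0
t: 11.63
eef_pos: [453.9, -134.2, 47.4]
tcp_rot: [-3.142, -0.0, 0.006]
ft_force: [-0.4, 0.5, 0.5]
opening: 0.006
grip_force: 0.1
```

To row units: 3 mm / 300 = 0.01, 2 mm / 300 = 0.0067.

```bash
for i in 1; do python3 steer.py '[[0.0033,0,0,0,0],[0.0067,0,0,0,0],[0.01,0,0,0,0],[0.01,0,0,0,0]]'; done
python3 - <<'E'
from h import *
snap('side','s7'); im,P=cloud('s7');r,g,b=[im[...,i].astype(int) for i in range(3)]
m=(abs(P[...,1]+134)<60)&(r>110)&(g<70)&(b<70)&(P[...,2]>61)&(P[...,2]<71); q=P[m]; print(len(q),q.min(0).round(1),q.max(0).round(1))
cv2.imwrite('pics/c7.png',cv2.resize(im[170:280,200:350,::-1],None,fx=5,fy=5,interpolation=cv2.INTER_CUBIC))
E
```

```text
t: 11.97
eef_pos: [455.2, -134.0, 47.3]
tcp_rot: [-3.141, 0.003, 0.006]
ft_force: [-9.9, -3.4, 4.6]
opening: 0.005
grip_force: 4.8
13 [ 466.2 -148.1   61.1] [ 479.  -140.5   67.7]
```

View pics/c7.png

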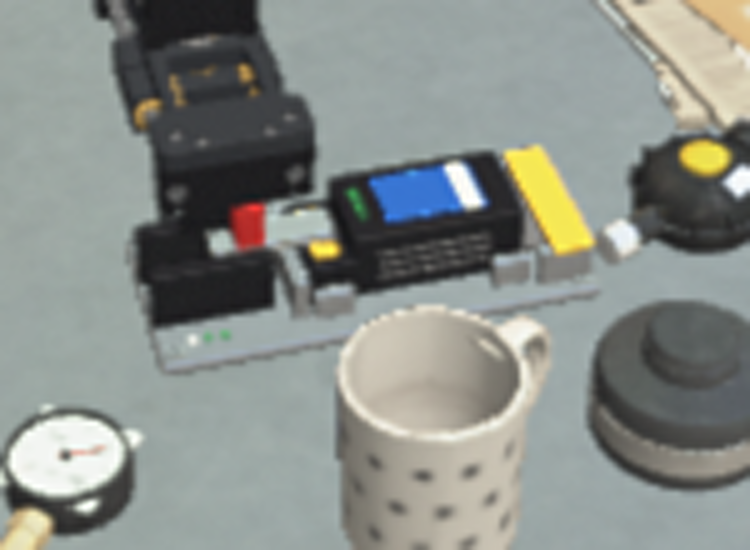

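The side view shows the steel bolt over the heel step, reaching the body, with 10 N on the tool, so it is probably at its stop. I press 2 mm more to confirm, then retreat and measure the tip.

To row units: 2 mm / 300 = 0.0067, 1 mm / 300 = 0.0033.

```bash
python3 steer.py '[[0.0033,0,0,0,0],[0.0067,0,0,0,0],[0.0067,0,0,0,0],[0.0067,0,0,0,0]]'; python3 steer.py '[[-0.0333,0,0,0,0],[-0.0733,0,0,0,0],[-0.0733,0,-0.1,0,0],[-0.0733,0,-0.2333,0,0],[-0.0733,0,-0.3667,0,0]]';python3 steer.py '[[0,0,-0.1333,0,0],[0,0,-0.2667,0,0],[0,0,-0.2667,0,0],[0,0,-0.2667,0,0]]'
python3 - <<'E'
from h import *
snap('wrist','w8');im,P=cloud('w8');r,g,b=[im[...,i].astype(int) for i in range(3)]
k=(abs(P[...,1]+134)<60)
m=k&(r>110)&(g<70)&(b<70)&(P[...,2]>61)&(P[...,2]<71); q=P[m]; print('handle',len(q),q.min(0).round(1),q.max(0).round(1))
m=k&(b>r+50)&(P[...,2]>20); q=P[m]; A=np.c_[q[:,0],q[:,1],np.ones(len(q))]; print(np.linalg.lstsq(A,q[:,2],rcond=None)[0],np.median(q,0))
m=(abs(P[...,1]+133.5)<4)&(P[...,0]>475)&(P[...,0]<540); q=P[m]
for x in range(480,540,4):
    s=q[abs(q[:,0]-x)<2]; print(x,np.median(s[:,2]).round(1) if len(s) else None,end='; ')
cv2.imwrite('pics/c8.png',cv2.resize(im[20:240,150:370,::-1],None,fx=2.6,fy=2.6,interpolation=cv2.INTER_CUBIC)); print(env.state()['eef_pos'])
E
```

```text
t: 12.35
eef_pos: [455.3, -133.8, 47.2]
tcp_rot: [-3.14, 0.007, 0.006]
ft_force: [-19.3, -6.9, 11.7]
opening: 0.004
grip_force: 9.8
t: 12.77
eef_pos: [436.2, -134.2, 158.4]
tcp_rot: [-3.141, 0.001, 0.005]
ft_force: [1.9, -0.1, -0.0]
opening: 0.001
grip_force: 0.0
t: 13.1
eef_pos: [437.4, -134.6, 239.4]
tcp_rot: [3.139, -0.005, 0.006]
ft_force: [0.8, -0.7, -0.4]
opening: 0.005
grip_force: 0.0
handle 164 [ 468.5 -145.7   61.5] [ 483.9 -122.5   68.3]
[8.40282581e-03 6.58490147e-04 4.21984494e+01] [ 564.56985914 -133.28297819   46.85593906]
480 65.9; 484 51.4; 488 40.3; 492 39.9; 496 40.0; 500 40.2; 504 39.8; 508 40.2; 512 40.2; 516 40.3; 520 31.9; 524 33.2; 528 46.1; 532 46.5; 536 46.2; [ 436.73949178 -134.29642444  237.78364469]
```

View pics/c8.png

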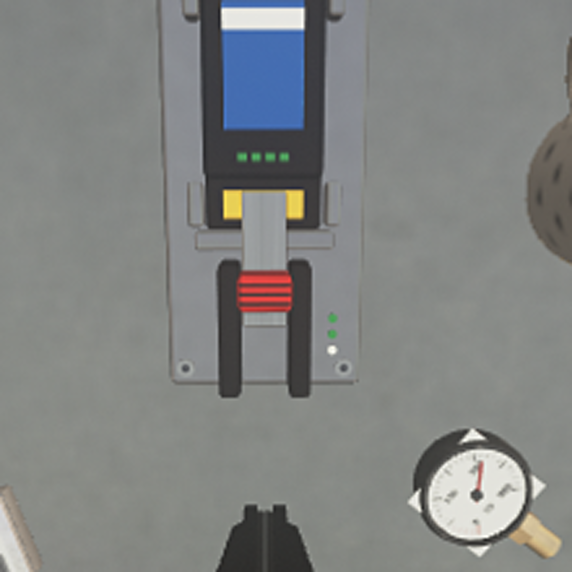

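The crop shows the bolt across the yellow heel mark, with its tip at x ≈ 518 mm, where it should be when fully across. A gap remains to the body, it didn't move at 19 N, the pack is level and the gripper is clear. Handing in.

```bash
python3 -c "
from cell import env; print(env.job_done())"
```

```text
the job is handed in; nothing more can be done
None
```

The pack is hooked under the lip and seated level on the dock floor, the bolt is fully across its heel step, the gripper is clear, and the job was handed in at about 13 s; no verdict came back.

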